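# Find the rocking counting tray

## Robot

A 6-joint arm with a two-finger parallel gripper is mounted at the origin on the work surface. World frame = base frame: x ahead of the robot, y to its left, z up, the work surface at z = 0. Lengths are in m, angles in rad, forces in N, time in s.
With the tool pointing down it reaches from about 0.35 to 0.875 m from the base axis. Payload 4.2 kg.
Tool frame: the origin (TCP) lies between the finger pads; the fingertips stand env.finger_overhang ahead of it and the grasp point (between the pads) lies 3 mm ahead of it (env.finger_overhang is the distance from the TCP to the fingertips, in m); z points along the fingers, y is the direction in which the jaws open and shut (so a half turn about z gives the same grasp; the last joint's range is limited). The gripper opens to 85 mm and grips with 20 to 120 N. Pads are 22 mm wide; open, the fingers measure 114 mm over their backs; the gripper's body (76 mm by 85 mm) begins 54 mm behind the grasp point. The pads swing forward as they close: fully open they stand 13 mm farther back than shut.
Start: joints at [-1.042, 0.385, 0.008, 0, -1.194, -0.259], TCP at [0.167, -0.602, 0.253] pointing down, gripper open.
Joint ranges: [-3.14, 3.14], [-1.21, 2.06], [-1.07, 1.41], [-3.16, 2.05], [-2.99, -0.16], [-3.1, 3.1]. Speed limits (rad/s): [2.79, 2.79, 3.14, 3.14, 3.14, 3.14].

## Interface

Orientations are given as a 3x3 rotation matrix whose columns are the frame's x, y, z axes.
In Python, from plant import env gives the robot as it stands. The module is installed in compiled form; this text tells all that it offers. Calls block until the motion is done:
- env.move_pose(position, orientation): joint-space move of the TCP to a pose.
- env.movel(position, rot=None, rate=0.15, threshold=None): straight line of the TCP; rot=None keeps the orientation; rate is the mean speed in m/s. With threshold (N) it stops when the force on the tool has changed by that much, and returns True; else False.
- env.movej(angles): joint-space move.
- env.command_gripper(opening, f_grip=None): finger opening in m; f_grip is the grip in N (None keeps the last); returns when the fingers have stopped.
- env.dwell(seconds).
- env.solve_ik(position, orientation): joint angles nearest the present ones, or None.
- env.capture(name): name is "scene" or "top" or "wrist"; returns the picture (480x640x3 uint8, red, green, blue); there is no depth.
- env.calibration(name): a dict with "vfov" (degrees; the focal length in pixels is half the picture's height over the tangent of half this angle, whatever the lens; pixels are square), "cx", "cy" (the principal point, pixels), "dist_coeffs" ([k1, k2, p1, p2, k3] as OpenCV has them; the pictures are not rectified), "pose" (4x4, takes a point from camera to world coordinates); the wrist camera has in their place "tool_from_camera" (4x4, takes a point from camera to tool coordinates, whose origin is the TCP and whose axes are the flange's). Camera axes: x right, y up, looking along -z (the intrinsics and any distortion apply to the point x, -y, -z); pixel columns grow to the right and rows downward; lengths in m; the calibration is good to about 2 mm. A picture is of the moment at which its call begins: read the wrist's pose just before it. calibration takes no time and is no camera call.
A pose or a line that the arm cannot do raises env.Unreachable and nothing moves.
- env.finish_job(): hands the job in, once; it reports no verdict.
Readings, each from a call of its own:
- env.read_t(): time.
- env.read_joint_pos(): joint angles.
- env.read_joint_vel(): joint speeds.
- env.read_effort(): joint torques, N m.
- env.read_eef_pos(): TCP position.
- env.read_ee_rot(): TCP orientation.
- env.read_force(): force on the tool from outside, world axes, zero at the start.
- env.read_torque(): the same for the moment, N m.
- env.read_gripper_width(): finger opening in m.
Only numpy, scipy, OpenCV 4.12 (cv2) and the standard library are available. Lean on these libraries where they do the work, as an engineer would, in place of code of your own. Each camera call takes 0.05 s, during which the arm holds its last target. There are 200 camera calls.

## Task

One of the three teal counting trays on the white marble slab rocks because one of its feet is worn. Find it by pressing the corners of the trays in turn with the closed fingertips, gently (never with more than about 15 N), until one corner tips under your press; then stand the brass weight upright on that loose corner and let go, so that the tray stays tipped and shows which foot to replace. Leave the trays standing where they are and do not disturb the other things around.

Things in the scene. Friction and masses are not known exactly. Their poses are not given: they have to be found in the camera images.
- tray_1: teal tablet-counting tray, 110 x 110 mm, about 0.2 kg; origin: centre of its underside at the level of its feet, z up. Floor top 11 mm, rim and 20 x 20 mm corner pads 19 mm above the origin; pads, and under them round rubber feet 16 mm wide, 7 mm high, centred at (+-45, +-45) mm. Grip: a rib across the middle, 70 mm along the tray's x, 10 mm thick along y, top 43 mm above the origin
- tray_2: same shape and look as tray_1. All three stand level on the slab until pressed. One of the three (not told which) has one foot (not told which) worn 3 mm short: a press of up to 2 N straight down on that corner pad tips it down there by about 3 mm until the foot lands; it comes back when released
- tray_3: same shape and look as tray_1. A sound corner pressed over its foot only sinks as the rubber gives, about 0.1 mm per newton; so do the other three corners of the worn tray
- slab: fixed flat marble slab, 300 (x) x 600 (y) x 15 mm, origin at the centre of its underside on the table; its top is 15 mm above the origin. Trays stand on it; the load on it under any tray must stay below 20 N, the tray's weight (2 to 3 N) included.
- weight: loose brass check weight standing on the table, an upright cylinder 22 mm across and 48 mm high with a shallow groove at 37 to 41 mm, about 0.15 kg; origin at the centre of its underside. Heavy enough to hold a loose corner down
- pill_jar: bystander: small white jar with blue cap, 36 mm across, 45 mm high, on the slab, origin at its underside
- amber_jar: bystander: small amber jar with white cap, 34 mm across, 50 mm high, on the slab, origin at its underside
- vitamin_bottle: bystander: yellow bottle, 64 mm across, 110 mm high, origin at its underside
- green_bottle: bystander: green bottle, 60 mm across, 100 mm high, origin at its underside
- carton: bystander: orange carton, 50 x 100 x 60 mm, origin at its underside
- spatula: bystander: spatula about 200 mm long, lying on the table
- cup: bystander: white cup, 70 mm across, 75 mm high, origin at its underside
Things that resemble listed ones, but are neither listed nor needed, are in the scene too. What is shaped like the tray_1 but purple or red is not meant.

How it is judged:
By the outcome, as a careful person would: the job done as asked, in the order asked, and still so for the second after the job is handed in, with the robot touching nothing.
It also fails if it takes over 72 s, if anything falls off the work surface, if the arm or the gripper's body presses on something with over 40 N, if the wrist force passes 120 N, or if a joint passes its speed limit or range.

## Working session

There is one attempt and no reset: what is moved stays moved. The work goes in short steps, each a Python script; the robot and the scene stay as the last script left them, time stands still between calls to the robot, and variables do not carry over. Pictures are saved under pics/ and viewed, on a budget of 10 in all, crops included, one or two more only if the job needs it, and the job is handed in when it is done.

```bash
mkdir -p pics; ls
python3 - <<'E'
from plant import env
import cv2,numpy as np
for n in ("scene","top"):
    im=env.capture(n); cv2.imwrite(f"pics/{n}0.png",im[:,:,::-1])
    c=env.calibration(n); print(n,c)
print(env.calibration("wrist"),env.finger_overhang,env.read_t(),env.read_force(),env.read_ee_rot())
E
```

```text
pics
scene {'vfov': 49.177504411941484, 'cx': 315.6319378234153, 'cy': 242.46900451821008, 'dist_coeffs': array([-0.1024147,  0.       ,  0.       ,  0.       ,  0.       ]), 'pose': array([[ 0.82344562, -0.33320258,  0.45925303,  0.99998336],
       [ 0.56692643,  0.45027358, -0.68981746, -0.69390414],
       [ 0.02305945,  0.82838985,  0.55967716,  0.67150708],
       [ 0.        ,  0.        ,  0.        ,  1.        ]])}
top {'vfov': 42.54651103052614, 'cx': 320.93771211160896, 'cy': 244.72822715715412, 'dist_coeffs': array([-0.2023908,  0.       ,  0.       ,  0.       ,  0.       ]), 'pose': array([[ 0.01380915,  0.99171497, -0.12771344,  0.28247327],
       [-0.99986344,  0.01485511,  0.00724097,  0.08631244],
       [ 0.00907818,  0.12759601,  0.99178468,  1.72939186],
       [ 0.        ,  0.        ,  0.        ,  1.        ]])}
{'vfov': 64.05073247416468, 'cx': 323.37848160430354, 'cy': 237.44968959685468, 'dist_coeffs': array([-0.08537806,  0.        ,  0.        ,  0.        ,  0.        ]), 'tool_from_camera': array([[-1.07893276e-04,  9.48794338e-01,  3.15894432e-01,
         7.95376149e-02],
       [ 9.99999807e-01,  2.95630641e-04, -5.46383239e-04,
        -1.48839768e-03],
       [-6.11793398e-04,  3.15894312e-01, -9.48794187e-01,
        -1.20141262e-01],
       [ 0.00000000e+00,  0.00000000e+00,  0.00000000e+00,
         1.00000000e+00]])} 0.022 0.1 [ 0.37403447  0.33514175 -0.57716348] [[-9.63863684e-01 -2.66395172e-01 -6.41327844e-04]
 [-2.66395907e-01  9.63862027e-01  1.79271502e-03]
 [ 1.40580930e-04  1.89878001e-03 -9.99998187e-01]]
```

View pics/top0.png

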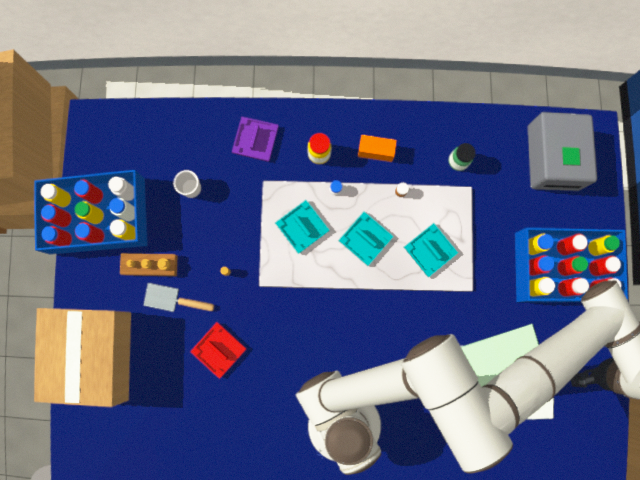

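View pics/scene0.png

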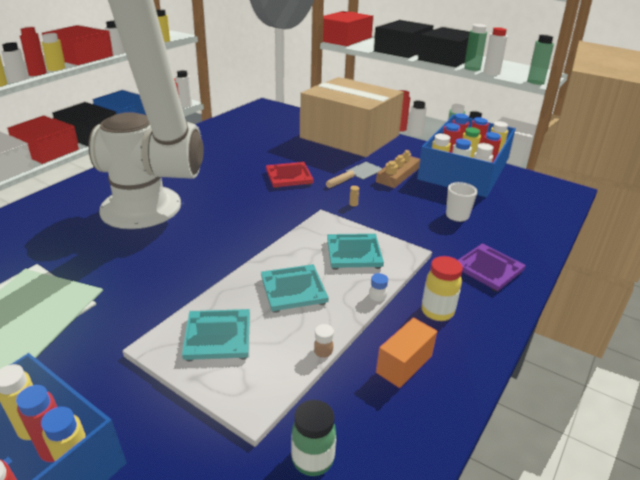

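```bash
cat > h.py <<'E'
from plant import env
import cv2,numpy as np
def cam(n):
    c=env.calibration(n)
    if n=="wrist":
        T=np.eye(4);T[:3,:3]=env.read_ee_rot();T[:3,3]=env.read_eef_pos();P=T@c["tool_from_camera"]
    else: P=c["pose"]
    f=240/np.tan(np.radians(c["vfov"])/2)
    return np.array([[f,0,c["cx"]],[0,f,c["cy"]],[0,0,1.]]),np.array(c["dist_coeffs"]),P
def cast(C,px,z):
    K,D,P=C
    u=cv2.undistortPoints(np.float64(px).reshape(-1,1,2),K,D)[:,0]
    d=np.c_[u[:,0],-u[:,1],-np.ones(len(u))]@P[:3,:3].T
    return (P[:3,3]+d*((z-P[2,3])/d[:,2])[:,None])[:,:2]
def hsvmask(im,lo,hi):
    return cv2.inRange(cv2.cvtColor(im,cv2.COLOR_RGB2HSV),lo,hi)
def blobs(m,amin):
    m=cv2.morphologyEx(m,cv2.MORPH_CLOSE,np.ones((3,3)))
    cs=[c for c in cv2.findContours(m,cv2.RETR_EXTERNAL,cv2.CHAIN_APPROX_NONE)[0] if cv2.contourArea(c)>amin]
    return cs
def trays(C,im,amin,z=.034):
    out=[]
    for c in blobs(hsvmask(im,(82,120,60),(96,255,255)),amin):
        w=cast(C,c[:,0],z)
        (cx,cy),(a,b),th=cv2.minAreaRect((w*1000).astype(np.float32))
        out.append((cx,cy,a,b,th))
    return sorted(out,key=lambda t:t[1])
def Rdown(yaw):  # tool y at angle yaw+90 from world x ; yaw=pi -> tool x = -world x
    c,s=np.cos(yaw),np.sin(yaw)
    return np.array([[c,s,0],[s,-c,0],[0,0,-1.]])
E
python3 - <<'E'
from h import *
im=cv2.imread("pics/top0.png")[:,:,::-1].copy();C=cam("top")
for t in trays(C,im,200): print(np.round(t,1))
print(cast(C,[[225,270],[148,264]],.045), cast(C,[[336,187],[402,189]],.06))
p=np.array([.37,.08,.40])
for yaw in (0,np.pi): print(yaw,env.solve_ik(p,Rdown(yaw)))
E
```

```text
[ 491.7 -233.1  108.5  110.4   39.2]
[521.4 -50.6 108.2 110.1  49.6]
[552.1 127.2 108.9 109.3  37.9]
[[0.42532374 0.33698432]
 [0.43808985 0.55456539]] [[ 0.65927254  0.03463243]
 [ 0.65705203 -0.14912186]]
0 [ 0.64873999 -0.13541952 -0.24142214  0.         -1.46479371  0.92205633]
3.141592653589793 [ 0.64873999 -0.13541952 -0.24142214  0.         -1.46479371 -2.21953632]
```

Run:
```python
from h import *
p=np.array([.42,.0,.40])
best=min((np.abs(q-env.read_joint_pos()).max(),y) for y in(0,np.pi) if (q:=env.solve_ik(p if y else p+[.16,0,0],Rdown(y))) is not None)
y=best[1];print(best)
env.command_gripper(0.0)
env.move_pose(p if y else p+[.16,0,0],Rdown(y))
C=cam("wrist");im=env.capture("wrist");cv2.imwrite("pics/w0.png",im[:,:,::-1])
np.savez("w0.npz",K=C[0],D=C[1],P=C[2])
for t in trays(C,im,2000): print(np.round(t,1))
print(env.read_t(),env.read_force(),env.read_eef_pos(),env.read_gripper_width())
```

```text
(np.float64(1.5502512877286234), 0)
[ 497.2 -233.9  115.2  110.3   39.2]
[525.1 -52.2 111.4 110.   49.7]
[555.6 124.3 110.  111.9  38. ]
3.55 [0.03919726 0.23569344 0.24020986] [ 0.57996528 -0.00069667  0.39982277] 4.8387452907083686e-05
```

View pics/w0.png

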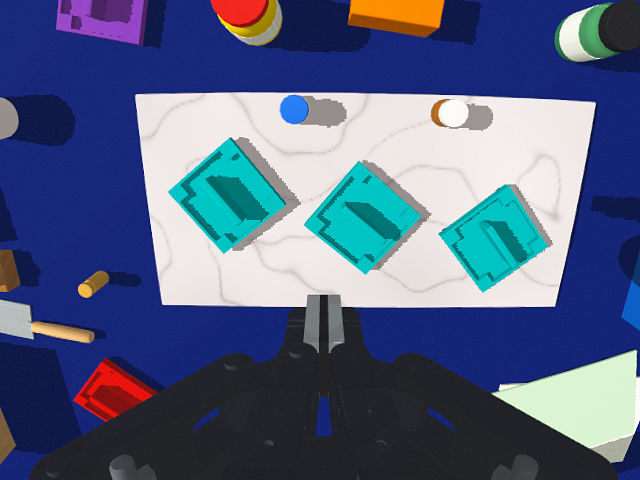

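```bash
cat >> h.py <<'E'
T={'A':(.4945,-.2335,39.2),'B':(.523,-.0514,49.6),'C':(.5538,.1258,38.)}
def corner(k,i):
    x,y,th=T[k];a=np.radians(th+45+90*i)
    return np.array([x+.06364*np.cos(a),y+.06364*np.sin(a)])
def press(k,i,R):
    p=corner(k,i)
    q=env.read_eef_pos()
    z=max(q[2],.09)
    env.movel([q[0],q[1],.09],rate=.12) if q[2]<.088 else None
    env.move_pose([p[0],p[1],.09],R)
    env.movel([p[0],p[1],.061],rate=.08)
    for _ in range(3):
        f0=env.read_force()[2]
        hit=env.movel([p[0],p[1],.0505],rate=.012,threshold=3.5)
        zz=env.read_eef_pos()[2]
        if not hit or zz<.0585: break
    f=env.read_force()[2]-f0
    env.movel([p[0],p[1],.063],rate=.06)
    print(k,i,hit,"z=%.4f dF=%.1f t=%.1f"%(zz,f,env.read_t()),flush=True)
    return hit,zz
E
python3 - <<'E'
from h import *
y=min((np.abs(q-env.read_joint_pos()).max(),a) for a in np.radians([49.6-90,49.6-180,49.6,49.6-45]) if (q:=env.solve_ik([*corner('B',0),.09],Rdown(a))) is not None)[1]
R=Rdown(y);print(np.degrees(y))
for i in range(4):
    h,z=press('B',i,R)
    if z<.0545 or z>.0585: break
E
```

```text
-40.4
B 0 True z=0.0555 dF=4.8 t=6.1
B 1 True z=0.0532 dF=5.0 t=8.4
```

```bash
cat >> h.py <<'E'
def brass(C,im,near,z=.024,amin=20,rad=.04):
    out=[]
    for c in blobs(hsvmask(im,(10,90,60),(26,255,255)),amin):
        m=cv2.moments(c);w=cast(C,[[m['m10']/m['m00'],m['m01']/m['m00']]],z)[0]
        if np.hypot(*(w-near))<rad: out.append((np.round(w*1000,1),cv2.contourArea(c),np.round(m['m10']/m['m00']),np.round(m['m01']/m['m00'])))
    return out
E
python3 - <<'E'
from h import *
n=np.array([.425,.337])
print(brass(cam("top"),cv2.imread("pics/top0.png")[:,:,::-1].copy(),n,amin=10))
d=np.load("w0.npz");print(brass((d['K'],d['D'],d['P']),cv2.imread("pics/w0.png")[:,:,::-1].copy(),n))
p=corner('B',1)
f0=env.read_force()[2]
for z in (.0552,.0545,.0538):
    env.movel([*p,z],rate=.02); print(z,env.read_force()[2]-f0,env.read_eef_pos()[2])
env.movel([*p,.10],rate=.12)
R=Rdown(np.radians(4.6))
env.move_pose([.48,.30,.22],R)
C=cam("wrist");im=env.capture("wrist");cv2.imwrite("pics/w1.png",im[:,:,::-1])
np.savez("w1.npz",K=C[0],D=C[1],P=C[2])
print(brass(C,im,n)); print(env.read_t())
E
```

```text
[(array([425.3, 340.6]), 49.0, np.float64(225.0), np.float64(271.0))]
[(array([426.2, 338.3]), 424.5, np.float64(93.0), np.float64(284.0))]
0.0552 -0.04798233368669169 0.05498811952318217
0.0545 -0.008941556505039916 0.05453271016863433
0.0538 -0.5005318796254858 0.05383012041673696
[(array([425.4, 337.5]), 882.5, np.float64(274.0), np.float64(268.0))]
11.4833
```

View pics/w1.png

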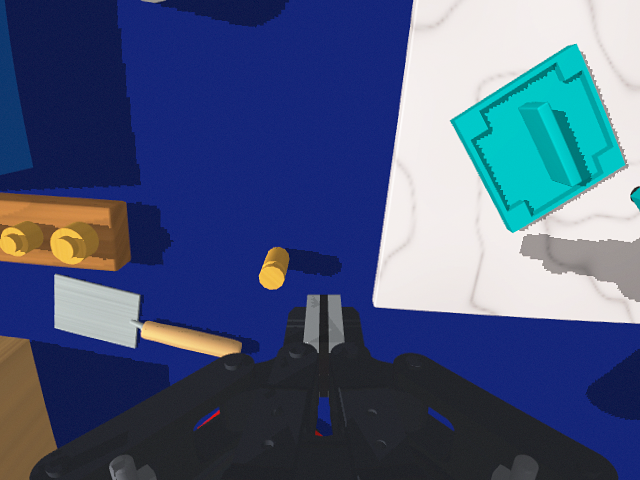

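Run:
```python
from h import *
R=Rdown(np.radians(4.6)); x,y=.4257,.338
env.command_gripper(.055,25)
env.move_pose([x,y,.13],R)
print(env.movel([x,y,.037],rate=.1,threshold=6))
env.command_gripper(0.0,30)
print(env.read_gripper_width(),env.read_eef_pos())
env.movel([x,y,.16],rate=.15)
print("w",env.read_gripper_width())
env.move_pose([.60,-.06,.25],R)
C=cam("wrist");im=env.capture("wrist");cv2.imwrite("pics/w2.png",im[:,:,::-1])
for t in trays(C,im,2000): print(np.round(t,1))
print(env.read_t(),env.read_force(),corner('B',1))
```

```text
False
0.020697128720987633 [0.42587379 0.33822534 0.03764345]
w 0.020868646181874072
[ 498.  -233.8  118.1  109.5   39.4]
[525.9 -53.  111.1 111.4  49.8]
[556.7 123.  109.9 115.3  38.1]
16.6917 [ 0.34129699  0.5988666  -2.21316513] [ 0.45956499 -0.05650386]
```

View pics/w2.png

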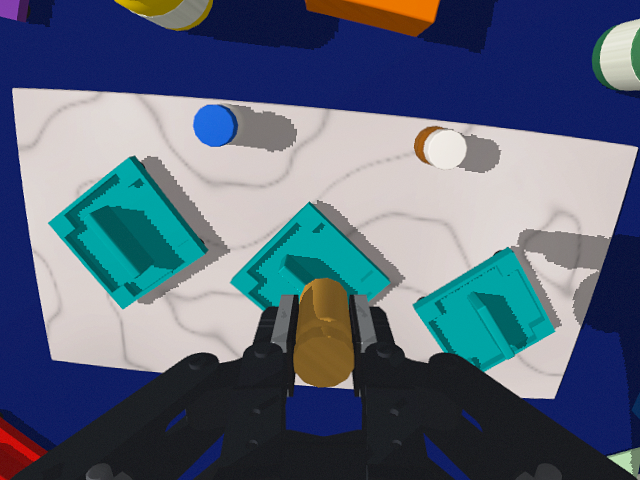

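Run:
```python
from h import *
R=Rdown(np.radians(4.6)); x,y=.461,-.0573
env.move_pose([x,y,.14],R)
env.movel([x,y,.078],rate=.08)
env.dwell(.2)
for _ in range(3):
    f0=env.read_force()[2]
    hit=env.movel([x,y,.064],rate=.01,threshold=2.5)
    z=env.read_eef_pos()[2]; print(hit,z,env.read_force()[2]-f0)
    if not hit or z<.0705: break
env.dwell(.2);print(env.read_force()[2]-f0,env.read_t())
```

```text
True 0.06879632191381123 6.508622706182116
6.825169688380646 19.6667
```

Run:
```python
from h import *
x,y=.461,-.0573
p=env.read_eef_pos()
env.movel([p[0],p[1],p[2]+.0004],rate=.005); print(env.read_force(),env.read_eef_pos())
env.command_gripper(.05); env.dwell(.4)
print(env.read_gripper_width(),env.read_force())
env.movel([p[0],p[1],.15],rate=.08)
env.move_pose([.50,-.06,.32],Rdown(np.radians(4.6)))
env.move_pose([.56,.12,.32],Rdown(np.radians(4.6)))
im=env.capture("wrist");cv2.imwrite("pics/w3.png",im[:,:,::-1])
s=env.capture("scene");t=env.capture("top")
print(env.read_t())
a=cv2.resize(s[200:380,150:450],(600,360),interpolation=cv2.INTER_CUBIC)
cv2.imwrite("pics/s3.png",a[:,:,::-1]); cv2.imwrite("pics/t3.png",t[:,:,::-1])
for q in trays(cam("top"),t,200): print(np.round(q,1))
```

```text
[ 0.50743036 -0.077731    1.23634196] [ 0.46072151 -0.0573277   0.06897762]
0.049959178102818906 [ 0.22594623 -0.22994864  0.26091933]
23.675
[ 491.5 -232.8  108.3  109.9   39. ]
[520.7 -50.8 108.2 110.4  49.5]
[552.8 127.3 110.4 109.7  37.7]
```

View pics/w3.png

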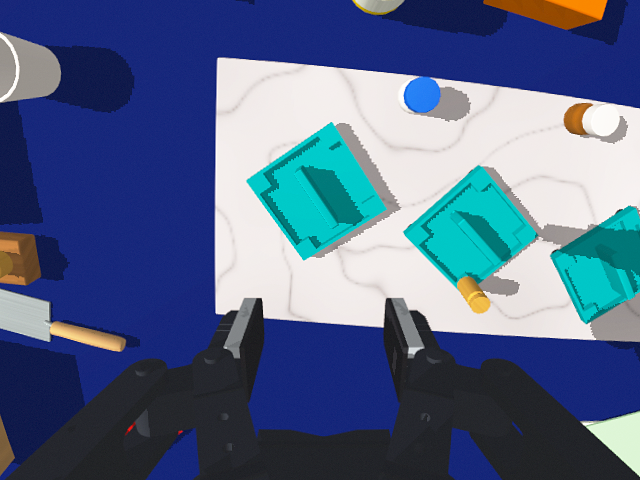

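View pics/s3.png

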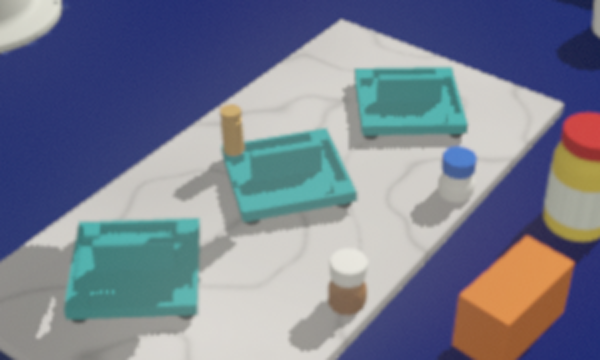

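Run:
```python
from h import *
env.finish_job(); print(env.read_t())
```

```text
the job is handed in; nothing more can be done
the job is handed in; nothing more can be done
```

I found the loose corner, and the brass weight now stands upright on it with the gripper clear. I handed the job in at about 24 s of robot time.

- **Finding it:** I pressed only two corners, both on the middle tray. The first was sound, stopping at a TCP height of 55.5 mm with 4.8 N. The second, the corner nearest the robot, gave 2.3 mm more (53.2 mm, 5.0 N). Lowering onto it again in steps showed almost no force until it was well below the sound level. I stopped there, so the other ten corners were not pressed.
- **Placing the weight:** I lowered it onto that corner until the foot landed, about 2.8 mm down. The force peaked near 6.8 N; I eased it to about 1 N before letting go.
- **Last checks:** The wrist and scene pictures show the weight upright on the corner and the other things in view undisturbed. In the top view, all three trays are within about 1 mm of where they started.
- **Disagreements:** The top and wrist cameras differed by 2–5 mm on tray positions, so I aimed between them. That the corner stays tipped after release rests on the landing height and the small force it needs; I did not measure it again afterwards.

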